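Move the spice caddy from stand to stand

ROBOT

A 6-joint arm with a two-finger parallel gripper is mounted at the origin on a cart in front of the work surface, level with it; the furniture and walls round the work are solid. World frame = base frame: x ahead of the robot, y to its left, z up, the work surface at z = 0. Lengths are in m, angles in degrees, forces in N, time in s.
With the tool pointing down it reaches from about 0.25 to 0.725 m from the base axis. Payload 9.7 kg.
Tool frame: the origin (TCP) lies midway between the tips of the shut fingers; the grasp point (between the pads) lies 19 mm behind it; z points along the fingers, y is the line along which they close (so a half turn about z gives the same grasp; the last joint's range is limited). The gripper opens to 85 mm and grips with 20 to 120 N. Pads are 22 mm wide; open, the fingers measure 114 mm over their backs; the gripper's body (76 mm by 85 mm) begins 54 mm behind the grasp point. The pads swing forward as they close: fully open they stand 13 mm farther back than shut.
Start: joints at [66.062, 4.979, 10.078, 95.1, 0, 90], TCP at [0.223, 0.503, 0.231] pointing down, gripper open.
Joint ranges: [-179.16, 179.16], [-48.56, 103.87], [-65.8, 70.77], [-126.05, 130.52], [-82.76, 87.17], [-180, 180]. Speed limits (degrees/s): [127.2, 127.2, 147.25, 180, 180, 180].

INTERFACE

Orientations are given as [roll, pitch, yaw] about the fixed x, y, z axes, in that order (R = Rz(yaw) Ry(pitch) Rx(roll)).
In Python, from workcell import * gives the robot as it stands.
- The arm moves only by the tool servo_tool, never from a script. Its argument "moves" is a list of rows, each a list of 4 numbers: the shift along the world's x, y, z in parts of the range, where 1.0 means 100 cm, then the turn about the world's z in normalised numbers (1 is 360 degrees). A call has 1 to 20 rows; each row is the pose to reach, as a shift and turn from the pose commanded when the call began; what a row does not reach only later rows make up. A row lasts 1/12 s, in which the tool goes at most 41.7 mm and 7.16 degrees, less where a joint would pass 70% of its speed; a pose out of reach is approached as far as the arm can. No shift or turn number may pass 1 either way. A call with a gripper value outside its range is refused whole. "claw" is the closure, from 0 (fully open) to 1 (shut), set as the call begins (left out, the last holds). The fingers move at their own pace and stop on an object; "force" is the grip in N (left out, the last holds). Time passes only in rows, so rows that repeat a pose let the fingers close. It gives the time, the measured TCP pose, the force, the opening and the grip force at its end, in the units of the state.
- get_obs(): the state, without advancing time (a new reading comes with each control period).
- camera(name): name is "scene" or "side" or "wrist"; returns the picture (384x512x3 uint8, red, green, blue); there is no depth.
- get_calibration(name): a dict with "fx", "fy", "cx", "cy" (pixels), "rvec" (rotation vector, rad) and "tvec" (3), from world to camera coordinates, as OpenCV has them; the wrist camera has in their place "tool_from_camera" (4x4, takes a point from camera to tool coordinates, whose origin is the TCP and whose axes are the flange's). Camera axes: x right, y down, z forward; pixel columns grow to the right and rows downward; lengths in m; the calibration is good to about 2 mm. The wrist camera is an equidistant fisheye: a pixel r from the principal point sees the ray r / f radians off the axis. A picture is of the moment at which its call begins: read the wrist's pose just before it. get_calibration takes no time and is no camera call.
- job_done(): hands the job in; it is judged then, once.
The state is a dict: "time": time; "q": joint angles; "qd": joint speeds; "joint_efforts": joint torques, N m; "ee_pos": TCP position; "tcp_rot": TCP orientation; "wrist_force": force on the tool from outside, world axes, zero at the start; "torque": the same for the moment, N m; "opening": finger opening in m; "grasp_force": force on a finger pad.
Only numpy, scipy, OpenCV 4.12 (cv2) and the standard library are available. Lean on these libraries where they do the work, as an engineer would, in place of code of your own. Each camera call takes 0.05 s, during which the arm holds its last target. There are 200 camera calls.

TASK

Move the hanging spice caddy from the stand it is clipped to over to the empty stand, whose hooks have been set to a height of their own: unclip it straight upwards by its wooden grip, carry it across level with both jars in it and without setting it down or bumping the things on the counter, and press it gently down onto the empty stand's two hooks until the spring catch has snapped out over its hanger bar. Then let go, so that it hangs there level with both jars upright in it.

Things in the scene. Friction and masses are not known exactly. Their poses are not given: they have to be found in the camera images.
- caddy: dark wire basket, 51 (x) by 99 (y) by 162 mm high, with two spice jars in it (0.4 kg in all). Origin: centre of its underside; z up, +x towards its back, which faces the stand. Two rubber feet (12 mm thick, 10 mm up, at y = +-30) jut from the back to x = 54 mm and lean on the stand's panel, below its hooks, so that it hangs level: come and go from the front, not from above
- caddy_grip (a point): centre of the caddy's wooden grip board, at (0, 0, 150) mm of the caddy: 14 thick (x), 91 long (y), 24 mm high (z), its long sides free, jar tops 42 mm below this point. Take it from above, fingers closing along the caddy's x
- caddy_bar (a point): middle of the caddy's polished hanger bar, behind its back at (49, 0, 100) mm of the caddy: 7 mm thick, along y, held by a lug at each end, 85 mm free between the lugs
- stand_a: stand on which the caddy hangs at the start: fixed wooden foot 150 (x) by 130 (y) by 14 mm, steel column behind, on it a panel with the same hooks and catch as stand_b. Origin: centre of the foot's underside; hooks face its -x. The caddy has the stand's yaw; its bar lies 175 mm above the worktop. Pulling the bar up out of the catch takes about 7 to 11 N over the first 7 mm
- stand_b: the empty stand, same model, fixed; origin as on stand_a. A caddy hung on it has its yaw, and its origin lies 22 mm in front (-x) of this one. Its head (panel, hooks, catch) is clamped by hand at some height on the column: the axis of a seated bar lies 159 to 191 mm above the worktop. That height is not reported: feel for it (or look)
- stand_b_mark (a point): on top of stand_b's foot (14 mm high), straight below the middle of a seated bar. The two upturned hooks above are 78 mm wide over all, 3.5 mm play to each lug; jaws 9.5 mm wide (x) for the 7 mm bar, seated against the front prongs, 1.2 mm off centre. From a seated bar's axis the prong tips reach 20 mm up and 13 mm forward, the black catch housing behind 18 mm up, the hooks 10 mm down
- catch_b (a joint): spring catch of stand_b, a white nose between the hooks, bevelled 45 degrees above and below: 0 = fully out (jaws empty, or bar home below it). The bar meets it 11 to 15 mm above the seat; 7 to 11 N (more than the caddy's weight) presses it back, 0.0035 m as the bar passes its edge 7 mm above the seat; then the bar snaps down to the rigid jaw floor and the nose springs out over it
- jar_1: spice jar, 41 mm thick, 105 mm high, standing in the caddy at (0, +24, 3) mm of its frame; origin: centre of its underside
- jar_2: spice jar, 41 mm thick, 105 mm high, standing in the caddy at (0, -24, 3) mm of its frame; origin: centre of its underside
- orange: orange, 73 mm, on the worktop between the stands, loose; origin at its underside
- shaker: small glass shaker with a metal cap, 44 mm thick, 90 mm high, on the worktop between the stands, loose; origin at its underside
- jar_3: single spice jar, 41 mm thick, 105 mm high, on the worktop between the stands, farther back, loose; origin at its underside
- tin: food tin, 75 mm thick, 58 mm high, on the worktop to the left, loose; origin at its underside
Things that resemble listed ones, but are neither listed nor needed, are in the scene too. Leave any blue look-alike of the jar_2 alone.

How it is judged (in metres and radians):
On the way, in this order (a step that is already met when the one before it is completed fails the run):
1. the caddy is lifted clear of its first stand, held in the fingers and level (contact force between caddy and stand_a below 0.05 N and contact force between caddy and the fingers above 1 N and distance of caddy from where it was at the start of the episode above 0.02 m), for 0.1 s.
2. at the second stand, the bar pushes the spring catch back to pass it (value of joint catch_b above 0.0027 m and horizontal distance between caddy_bar and stand_b_mark below 0.008 m).
At the end, for the whole second after the job is handed in: The caddy hangs at rest on stand_b, let go, underside 50 to 100 mm up, bar within 6 mm (from above) of its seat, level within 0.06 rad, catch sprung out over the bar (under 1.2 mm); both jars upright (0.15 rad), on the caddy's floor (within 12 mm) and within 35 mm of its origin (value of joint catch_b below 0.0012 m and horizontal distance between caddy_bar and stand_b_mark below 0.006 m and contact force between caddy and stand_b above 2 N and height (world z) of caddy between 0.05 and 0.1 m and angle between caddy's own z axis and vertical below 0.06 rad and linear speed of caddy below 0.02 m/s and z of each of jar_1, jar_2 in the frame of caddy below 0.012 m and distance between each of jar_1, jar_2 and caddy below 0.035 m and angle between each of jar_1, jar_2's own z axis and vertical below 0.15 rad); the robot touches nothing.
It fails at once if the caddy is tipped more than 0.2 rad (angle between caddy's own z axis and vertical above 0.2 rad).
It fails at once if the caddy is set down or hangs lower than 30 mm above the worktop (height (world z) of caddy below 0.03 m).
It fails at once if the contact forces of the caddy on the second stand add up to more than 40 N (contact force between caddy and stand_b above 40 N).
It fails at once if something else on the counter is pushed more than 20 mm (distance of any of orange, shaker, jar_3, tin from where it was at the start of the episode above 0.02 m).
It also fails if it takes over 64 s, if anything falls off the work surface, if the arm or the gripper's body presses on something with over 40 N, if the wrist force passes 120 N, or if a joint passes its speed limit or range.

## Working session

There is one attempt and no reset: what is moved stays moved. The work goes in short steps, Python scripts to look and compute and a tool call to move; the robot and the scene stay as the last step left them, time stands still between calls to the robot, and variables do not carry over. Pictures are saved under pics/ and viewed, at most 10 in all, crops included, and the job is handed in when it is done.

Besides the shell and the picture viewer there is one more tool, called after "Call:" as a command line: name --pt "numbers of a row" for each row, then --argument value for the rest. servo_tool: Moves the arm, as the interface text tells. Its arguments: {"type":"object","properties":{"moves":{"type":"array","items":{"type":"array","items":{"type":"number"}}},"claw":{"type":"number"},"force":{"type":"number"}},"required":["moves"]}

```bash
mkdir -p pics; ls
python3 - <<'E'
from workcell import *
import cv2
o=get_obs();print({k:o[k] for k in('time','ee_pos','tcp_rot','opening')})
for n in("scene","side","wrist"):
    print(n,get_calibration(n)); cv2.imwrite(f"pics/{n}0.png",camera(n)[...,::-1])
E
```

```text
pics
{'time': 0.0, 'ee_pos': array([0.22305623, 0.50248365, 0.23053199]), 'tcp_rot': array([-1.79918957e+02,  1.32757358e-03,  1.56064148e+02]), 'opening': 0.08503319833457584}
scene {'fx': 498.4692373525106, 'fy': 498.4692373525106, 'cx': 266.42611059920443, 'cy': 193.73002184120708, 'rvec': array([ 2.07999693, -1.35330132,  0.54365572]), 'tvec': array([-0.12507797,  0.4538415 ,  1.36744183])}
side {'fx': 410.087423201121, 'fy': 410.087423201121, 'cx': 255.79130981164639, 'cy': 189.85119668147823, 'rvec': array([ 2.62987051, -0.18673115,  0.03993992]), 'tvec': array([-0.45452588,  0.21446552,  1.37857672])}
wrist {'fx': 297.3186396354542, 'fy': 297.3186396354542, 'cx': 253.04519188483843, 'cy': 188.1589480186687, 'tool_from_camera': array([[ 7.63833318e-04, -9.53781180e-01, -3.00501045e-01,
         7.72969248e-02],
       [ 9.99999684e-01,  6.61743702e-04,  4.41510570e-04,
        -2.46694036e-04],
       [-2.22249799e-04, -3.00501287e-01,  9.53781383e-01,
        -1.41966200e-01],
       [ 0.00000000e+00,  0.00000000e+00,  0.00000000e+00,
         1.00000000e+00]])}
```

View pics/scene0.png

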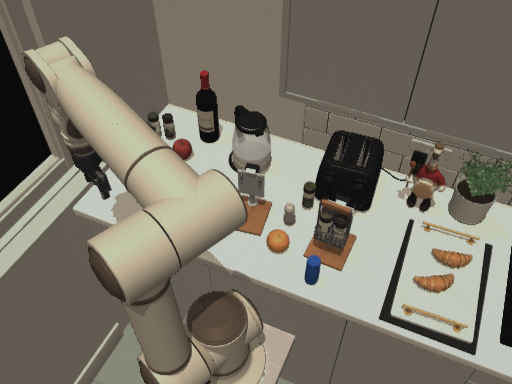

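View pics/side0.png

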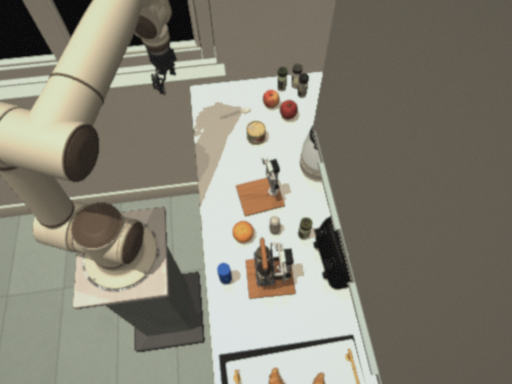

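The scene view shows the caddy with its wooden grip (335,208) on stand_a, foot (330,248); the empty stand_b is at (250,200). The orange is at (278,240), shaker (290,213), jar_3 (309,193) and blue look-alike (313,270). In the side view: grip (264,250), stand_a foot (270,280), stand_b foot (261,196), orange (243,231), shaker (275,225), jar_3 (305,228), blue (224,272), tin (256,132).

Only one grip could be taken for the target, the wooden board at scene (335,208). The feet share its colour. The stand with no caddy is b.

Run:
```python
import cv2,numpy as np
a=cv2.imread("pics/side0.png")[150:305,215:315]; b=cv2.imread("pics/scene0.png")[160:270,225:365]
a=cv2.resize(a,None,fx=3.8,fy=3.8,interpolation=cv2.INTER_CUBIC); b=cv2.resize(b,None,fx=3,fy=3,interpolation=cv2.INTER_CUBIC)
c=np.zeros((600,800,3),np.uint8); c[:a.shape[0],:380]=a; c[:330,380:800]=b
cv2.imwrite("pics/crop1.png",c)
for n in("side","scene"):
    im=cv2.imread(f"pics/{n}0.png");h=cv2.cvtColor(im,cv2.COLOR_BGR2HSV)
    m=cv2.inRange(h,(4,100,60),(16,215,210))
    k,l,s,ce=cv2.connectedComponentsWithStats(m)
    for i in range(1,k):
        if s[i,4]>60:
            r=cv2.minAreaRect(np.argwhere(l==i)[:,::-1].astype(np.float32)); print(n,s[i],np.round(ce[i],1),np.round(cv2.boxPoints(r),1).tolist())
```

```text
side [264  90  15  17 172] [270.4  98.9] [[264.0, 90.0], [278.0, 90.0], [278.0, 106.0], [264.0, 106.0]]
side [ 237  179   47   36 1066] [257.7 196.9] [[236.10000610351562, 185.5], [276.3999938964844, 175.39999389648438], [283.79998779296875, 205.3000030517578], [243.60000610351562, 215.39999389648438]]
side [233 221  20  22 140] [243.8 233.8] [[228.5, 231.5], [242.5, 217.5], [256.5, 231.5], [242.5, 245.5]]
side [260 239   9  31 166] [263.5 255.6] [[258.29998779296875, 239.3000030517578], [265.3999938964844, 238.60000610351562], [268.3999938964844, 268.79998779296875], [261.29998779296875, 269.5]]
side [246 260  49  38 799] [266.9 284. ] [[245.6999969482422, 260.1000061035156], [290.79998779296875, 255.89999389648438], [294.29998779296875, 293.29998779296875], [249.1999969482422, 297.5]]
side [269 368  14  16 133] [274.9 377.5] [[269.0, 383.0], [269.0, 368.0], [282.0, 368.0], [282.0, 383.0]]
side [313 373  11  11  76] [318.9 379.2] [[313.0, 373.0], [323.0, 373.0], [323.0, 383.0], [313.0, 383.0]]
scene [414 183  18  16 218] [422.4 190.6] [[414.0, 183.0], [431.0, 183.0], [431.0, 198.0],
[... 388 characters left out ...]
2422]]
scene [267 230  22  22 341] [277.6 240.9] [[267.0, 230.0], [288.0, 230.0], [288.0, 251.0], [267.0, 251.0]]
scene [304 234  52  37 886] [330.3 251.9] [[303.3999938964844, 255.3000030517578], [318.20001220703125, 220.3000030517578], [355.79998779296875, 236.1999969482422], [341.0, 271.20001220703125]]
scene [432 249  40  18 444] [451.8 257.9] [[429.8999938964844, 262.6000061035156], [432.29998779296875, 248.39999389648438], [471.70001220703125, 254.89999389648438], [469.29998779296875, 269.20001220703125]]
scene [414 274  40  18 472] [435.  282.1] [[413.79998779296875, 277.0], [452.79998779296875, 273.79998779296875], [454.1000061035156, 289.70001220703125], [415.20001220703125, 293.0]]
```

View pics/crop1.png

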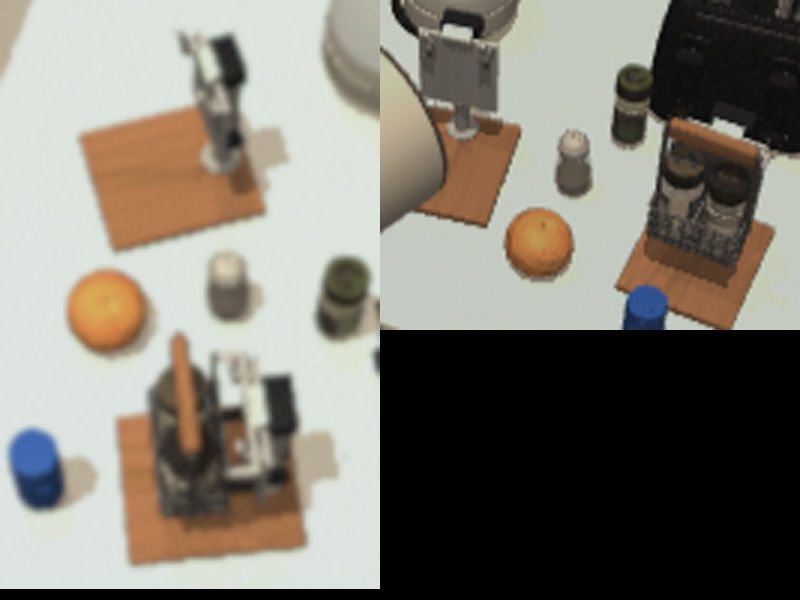

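The crop confirms the caddy on stand_a and stand_b empty. Its foot corners are visible in both views, and the blue jar stands in front of stand_a, off the path. Now the positions.

```bash
cat > h.py <<'E'
import numpy as np,cv2
from workcell import *
def ray(n,p):
    c=get_calibration(n);R=cv2.Rodrigues(c['rvec'])[0]
    d=R.T@np.array([(p[0]-c['cx'])/c['fx'],(p[1]-c['cy'])/c['fy'],1]);return -R.T@c['tvec'],d/np.linalg.norm(d)
def onz(n,p,z): o,d=ray(n,p);return o+d*(z-o[2])/d[2]
def tri(ps):
    A=0;b=0
    for n,p in ps:
        o,d=ray(n,p);M=np.eye(3)-np.outer(d,d);A=A+M;b=b+M@o
    return np.linalg.solve(A,b)
E
python3 - <<'E'
from h import *
np.set_printoptions(precision=4,suppress=True)
S=lambda x,y:("side",(215+x/3.8-.37,150+y/3.8-.37)); C=lambda x,y:("scene",(225+(x-380)/3-.33,160+y/3-.33))
for nm,l in {"B":[S(80,133),S(265,212),S(115,250),C(520,125),C(487,224)],"A":[S(117,420),S(130,564),S(306,546),C(774,232),C(728,328),C(617,285)]}.items():
    for q in l: print(nm,q[0],onz(*q,.014))
print("grip tri",tri([("side",(263.5,255.1)),("scene",(335.3,206.9))]))
for e in [S(180,338),S(192,450)]: print("gripend",onz(*e,.237))
for n,e,z in [("orange",S(106,310),.05),("shaker",S(226,262),.09),("jar3",S(350,275),.105),("blue",S(35,450),.105),("tin",("side",(256.5,130)),.058)]: print(n,onz(*e,z))
# stand_b tops: prong tips & catch
print("kettle-ish",onz("side",(300,160),.1))
E
```

```text
B side [0.4139 0.2019 0.014 ]
B side [0.5742 0.0934 0.014 ]
B side [0.4313 0.0746 0.014 ]
B scene [0.5759 0.0955 0.014 ]
B scene [0.4279 0.0717 0.014 ]
A side [ 0.4123 -0.0871  0.014 ]
A side [ 0.4071 -0.212   0.014 ]
A side [ 0.554  -0.2179  0.014 ]
A scene [ 0.5474 -0.2198  0.014 ]
A scene [ 0.4069 -0.212   0.014 ]
A scene [ 0.4103 -0.0873  0.014 ]
grip tri [ 0.4608 -0.1514  0.2234]
gripend [ 0.4626 -0.1092  0.237 ]
gripend [ 0.4585 -0.1948  0.237 ]
orange [0.415  0.0012 0.05  ]
shaker [0.5219 0.0136 0.09  ]
jar3 [ 0.6219 -0.0201  0.105 ]
blue [ 0.3428 -0.1345  0.105 ]
tin [0.5189 0.4021 0.058 ]
kettle-ish [0.647 0.219 0.1  ]
```

Measurements agree with the sizes given. 
- **Stand A:** yaw about -2.5°, grip at (0.461, -0.1515, 0.224).
- **Stand B:** yaw about 7.7°, mark at about (0.522, 0.152).

I'll stop near B on the way to look with the wrist camera.

The rows are not in the units I measure in: shifts go in shares of 100 cm and turns go in shares of 360 degrees. I convert before sending: -33 cm is -0.33, -31 cm is -0.31, -1.1 rad is -0.1751.

Call:
servo_tool --pt "0.02 -0.03 0.02 -0.0159" --pt "0.05 -0.07 0.05 -0.0318" --pt "0.08 -0.11 0.08 -0.0557" --pt "0.11 -0.15 0.09 -0.0748" --pt "0.14 -0.19 0.09 -0.0955" --pt "0.17 -0.23 0.09 -0.1146" --pt "0.19 -0.27 0.09 -0.1337" --pt "0.21 -0.31 0.09 -0.1528" --pt "0.22 -0.33 0.09 -0.1719" --pt "0.22 -0.33 0.09 -0.1751" --pt "0.22 -0.33 0.09 -0.1751" --pt "0.22 -0.33 0.09 -0.1751" --pt "0.22 -0.33 0.09 -0.1751" --pt "0.22 -0.33 0.09 -0.1751"

```text
time: 1.32
ee_pos: [0.4427, 0.1736, 0.3212]
tcp_rot: [-180.0, -0.0, 93.1]
wrist_force: [1.0, -0.2, 0.2]
opening: 0.0851
grasp_force: 0.0
```

Run:
```python
from h import *
import pickle
o=get_obs();im=camera("wrist")[...,::-1];cv2.imwrite("pics/w1.png",im);pickle.dump(o,open("w1.pkl","wb"));print(o['time'],o['ee_pos'],o['tcp_rot'],o['wrist_force'])
cv2.imwrite("pics/side1.png",camera("side")[...,::-1]);cv2.imwrite("pics/scene1.png",camera("scene")[...,::-1])
```

```text
1.3167 [0.44271191 0.17361377 0.3211728 ] [-1.79980694e+02 -8.32578953e-03  9.31295517e+01] [ 1.00898704 -0.15224326  0.22911833]
```

To row units: -14 cm is -0.14, -13 cm is -0.13, -0.1 rad is -0.0159.

Call:
servo_tool --pt "0.005 -0.03 0 -0.0048" --pt "0.01 -0.07 0 -0.0095" --pt "0.01 -0.11 0 -0.0143" --pt "0.01 -0.13 0 -0.0159" --pt "0.01 -0.14 0 -0.0159" --pt "0.01 -0.14 0 -0.0159" --pt "0.01 -0.14 0 -0.0159" --pt "0.01 -0.14 0 -0.0159"

```text
time: 2.13
ee_pos: [0.4532, 0.0339, 0.3212]
tcp_rot: [-180.0, -0.0, 87.4]
wrist_force: [-0.4, 0.4, -0.6]
opening: 0.0853
grasp_force: 0.0
```

Run:
```python
from h import *
import pickle
o=get_obs();im=camera("wrist")[...,::-1];cv2.imwrite("pics/w2.png",im);pickle.dump(o,open("w2.pkl","wb"));print(o['time'],o['ee_pos'],o['tcp_rot'])
a=cv2.imread("pics/w1.png");c=np.vstack([a,im]);c=cv2.resize(c,(800,1200))
cv2.imwrite("pics/w12.png",cv2.resize(np.hstack([a,im]),(800,300)))
```

```text
2.1333 [0.45320943 0.0339082  0.32122337] [-1.79993675e+02 -1.82205138e-02  8.73963443e+01]
```

View pics/w12.png

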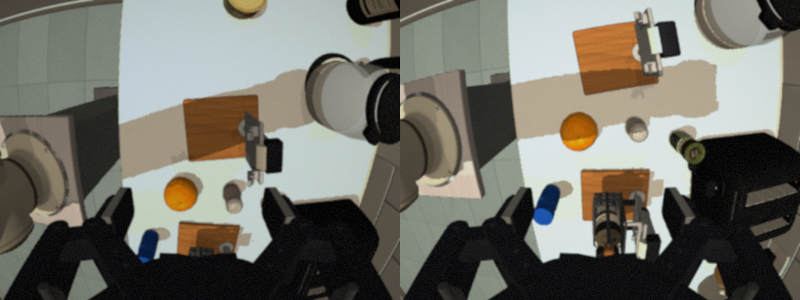

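Wrist view 1 shows stand_b's head near (330,198) and its foot corners at (237,128) and (241,206). View 2 shows stand_b's head near (322,55) and the caddy's grip at (268,295), with the orange, shaker and jar between. I'll zoom on B's head in both.

Run:
```python
import cv2,numpy as np
a=cv2.imread("pics/w1.png")[115:245,290:370];b=cv2.imread("pics/w2.png")[0:130,220:370]
f=lambda i:cv2.resize(i,None,fx=4.5 if i.shape[1]<100 else 3,fy=4.5 if i.shape[1]<100 else 3,interpolation=cv2.INTER_CUBIC)
A=f(a);B=f(b);print(A.shape,B.shape);c=np.zeros((600,800,3),np.uint8);c[:A.shape[0],:A.shape[1]]=A;c[:B.shape[0],350:350+B.shape[1]]=B[:, :450]
cv2.imwrite("pics/wc.png",c)
```

```text
(585, 360, 3) (390, 450, 3)
```

View pics/wc.png

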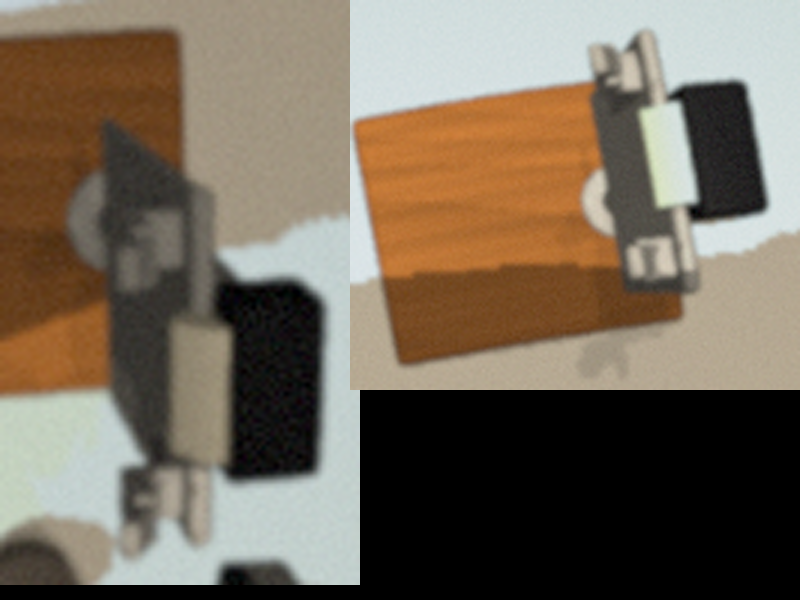

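```bash
cat >> h.py <<'E'
import pickle
from scipy.spatial.transform import Rotation as Ro
def wray(o,p):
    c=get_calibration("wrist");v=np.array([p[0]-c['cx'],p[1]-c['cy']]);r=np.hypot(*v);t=r/c['fx']
    d=np.append(v/r*np.sin(t),np.cos(t));T=c['tool_from_camera'];R=Ro.from_euler('xyz',o['tcp_rot'],degrees=True).as_matrix()
    return R@T[:3,3]+o['ee_pos'],R@T[:3,:3]@d
def wz(o,p,z): a,d=wray(o,p);return a+d*(z-a[2])/d[2]
def isec(rs):
    A=0;b=0
    for o,d in rs: M=np.eye(3)-np.outer(d,d);A=A+M;b=b+M@o
    x=np.linalg.solve(A,b);return x,[np.linalg.norm((x-o)-d*(d@(x-o)))*1e3 for o,d in rs]
E
python3 - <<'E'
from h import *
np.set_printoptions(precision=4,suppress=True)
o1=pickle.load(open("w1.pkl","rb"));o2=pickle.load(open("w2.pkl","rb"))
a=lambda x,y:wray(o1,(290+x/4.5-.4,115+y/4.5-.4))
b=lambda x,y:wray(o2,(220+(x-350)/3-.33,y/3-.33))
for n,p,q in [("noseTL",(172,318),(640,107)),("noseTR",(232,322),(683,103)),("noseBR",(228,465),(697,205)),("noseBL",(172,457),(655,209)),("hBR",(318,472),(767,209)),("hBL",(228,479),(698,218)),("hTR",(322,300),(743,83)),("prongTipFrontS",(130,550),(630,285))]:
    print(n,*isec([a(*p),b(*q)]))
for p in[(357,122),(403,363),(682,318)]: print("foot2",wz(o2,(220+(p[0]-350)/3-.33,p[1]/3-.33),.014))
for p in[(178,32)]: print("foot1",wz(o1,(290+p[0]/4.5-.4,115+p[1]/4.5-.4),.014))
for p in [(237,128),(241,206)]: print("foot1",wz(o1,p,.014))
E
```

```text
noseTL [0.5179 0.1695 0.1833] [np.float64(0.1428761503165707), np.float64(0.1428761503167045)]
noseTR [0.5308 0.1705 0.1872] [np.float64(0.16084393744504605), np.float64(0.16084393744498512)]
noseBR [0.5337 0.1373 0.19  ] [np.float64(0.40865290042452695), np.float64(0.40865290042459657)]
noseBL [0.5217 0.1363 0.184 ] [np.float64(0.49135781059732647), np.float64(0.4913578105974392)]
hBR [0.5561 0.1368 0.1912] [np.float64(0.15412925301127392), np.float64(0.15412925301138922)]
hBL [0.5344 0.1333 0.1889] [np.float64(0.6400323034248896), np.float64(0.6400323034246942)]
hTR [0.5502 0.1777 0.1902] [np.float64(0.0008302904901626461), np.float64(0.0008302904899145082)]
prongTipFrontS [0.5139 0.1122 0.1844] [np.float64(1.5098770793685605), np.float64(1.5098770793685863)]
foot2 [0.4141 0.2009 0.014 ]
foot2 [0.431  0.0768 0.014 ]
foot2 [0.5735 0.0959 0.014 ]
foot1 [0.5565 0.2223 0.014 ]
foot1 [0.4163 0.2028 0.014 ]
foot1 [0.4279 0.0778 0.014 ]
```

Stand_b: housing top is at z≈0.190, so a seated bar lies at about 0.172, with mark ≈(0.520, 0.1525) and yaw ≈7.8°. The nose tip and the foot agree on this. Going to the grip.

To row units: -18.6 cm is -0.186, -18 cm is -0.18.

Call:
servo_tool --pt "0.002 -0.03 0 0" --pt "0.004 -0.07 0 0" --pt "0.006 -0.11 0 0" --pt "0.008 -0.15 0 0" --pt "0.008 -0.18 0 0" --pt "0.008 -0.186 -0.01 0" --pt "0.008 -0.186 -0.03 0" --pt "0.008 -0.186 -0.05 0" --pt "0.008 -0.186 -0.05 0" --pt "0.008 -0.186 -0.05 0" --pt "0.008 -0.186 -0.05 0"

```text
time: 3.1
ee_pos: [0.4615, -0.1524, 0.2723]
tcp_rot: [180.0, 0.0, 87.4]
wrist_force: [0.4, 0.2, 0.2]
opening: 0.0857
grasp_force: 0.0
```

Run:
```python
from h import *
o=get_obs();im=camera("wrist")[...,::-1];cv2.imwrite("pics/w3.png",im);pickle.dump(o,open("w3.pkl","wb"));print(o['time'],o['ee_pos'],o['tcp_rot'],o['wrist_force'])
cv2.imwrite("pics/w3c.png",cv2.resize(im[180:384,150:370],None,fx=2.9,fy=2.9,interpolation=cv2.INTER_CUBIC))
```

```text
3.1 [ 0.46147418 -0.15242556  0.27228792] [1.79955874e+02 5.14378035e-03 8.73903784e+01] [0.38631378 0.18742899 0.18291362]
```

View pics/w3c.png

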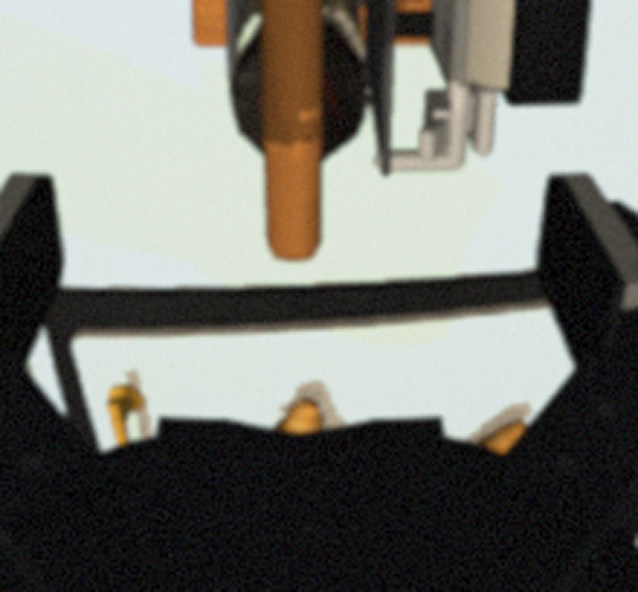

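The view shows the grip between the fingers, with its -y end at about (251,269) px, running up and out of the crop. Measuring its outline.

Run:
```python
from h import *
np.set_printoptions(precision=4,suppress=True)
o=pickle.load(open("w3.pkl","rb"));im=cv2.imread("pics/w3.png");h=cv2.cvtColor(im,cv2.COLOR_BGR2HSV)
m=cv2.inRange(h,(4,120,50),(17,255,255));
k,l,s,c=cv2.connectedComponentsWithStats(m)
i=l[255,251];print(s[i])
for r in range(s[i,1],s[i,1]+s[i,3],8):
    x=np.where(l[r]==i)[0];a,b=x[0]-.5,x[-1]+.5
    p,q=wz(o,(a,r),.235),wz(o,(b,r),.235);print(r,a,b,(p+q)/2,(q-p)[0])
```

```text
[ 238  141   25  128 2623]
141 242.5 256.5 [ 0.4612 -0.102   0.235 ] 0.008489737842033718
149 238.5 261.5 [ 0.4613 -0.1069  0.235 ] 0.014030472085433343
157 238.5 261.5 [ 0.461  -0.1119  0.235 ] 0.014117229958159672
165 239.5 260.5 [ 0.4608 -0.117   0.235 ] 0.01297494382318004
173 237.5 261.5 [ 0.4602 -0.1221  0.235 ] 0.014937987477808556
181 238.5 261.5 [ 0.4603 -0.1273  0.235 ] 0.014425579591740845
189 239.5 261.5 [ 0.4604 -0.1326  0.235 ] 0.013912026083452878
197 239.5 260.5 [ 0.4598 -0.1379  0.235 ] 0.013397304711607827
205 238.5 261.5 [ 0.4595 -0.1434  0.235 ] 0.014813098321190488
213 239.5 261.5 [ 0.4596 -0.1489  0.235 ] 0.014310177393259349
221 239.5 261.5 [ 0.4593 -0.1546  0.235 ] 0.014462558599769637
229 239.5 261.5 [ 0.459  -0.1605  0.235 ] 0.014625686687753492
237 241.5 259.5 [ 0.4587 -0.1664  0.235 ] 0.012107303974894124
245 241.5 259.5 [ 0.4584 -0.1726  0.235 ] 0.012259939335600767
253 242.5 259.5 [ 0.4585 -0.1789  0.235 ] 0.011732064176901313
261 242.5 259.5 [ 0.4582 -0.1855  0.235 ] 0.011896777864433605
```

Grip centre ≈(0.4597, -0.1505), yaw -2.3°. Descend and close.

To row units: -6.4 cm is -0.064, -0.15 cm is -0.0015, 0.005 rad is 0.0008.

Call:
servo_tool --pt "-0.001 0.001 -0.02 0" --pt "-0.0015 0.002 -0.04 0" --pt "-0.0015 0.002 -0.055 0.0008" --pt "-0.0015 0.002 -0.064 0.0008" --pt "-0.0015 0.002 -0.064 0.0008" --pt "-0.0015 0.002 -0.064 0.0008"

```text
time: 3.65
ee_pos: [0.4599, -0.1512, 0.2082]
tcp_rot: [180.0, 0.0, 87.6]
wrist_force: [0.5, -0.7, -0.2]
opening: 0.0853
grasp_force: 0.0
```

Call:
servo_tool --pt "0 0 0 0" --pt "0 0 0 0" --pt "0 0 0 0" --pt "0 0 0 0" --pt "0 0 0 0" --pt "0 0 0 0" --pt "0 0 0 0" --pt "0 0 0 0" --pt "0 0 0 0" --pt "0 0 0 0" --claw 1 --force 60

```text
time: 4.48
ee_pos: [0.4599, -0.1514, 0.2077]
tcp_rot: [179.9, 0.0, 87.6]
wrist_force: [1.0, -0.3, 4.2]
opening: 0.013
grasp_force: 58.8
```

Call:
servo_tool --pt "0 0 0.002 0" --pt "0 0 0.004 0" --pt "0 0 0.006 0" --pt "0 0 0.008 0" --pt "0 0 0.01 0" --pt "0 0 0.012 0" --pt "0 0 0.015 0" --pt "0 0 0.018 0" --pt "0 0 0.022 0" --pt "0 0 0.026 0" --pt "0 0 0.03 0" --pt "0 0 0.03 0" --pt "0 0 0.03 0" --pt "0 0 0.03 0"

```text
time: 5.65
ee_pos: [0.4596, -0.1513, 0.2372]
tcp_rot: [-180.0, 0.0, 87.6]
wrist_force: [-1.1, -0.5, -4.6]
opening: 0.0132
grasp_force: 59.8
```

Unclipped (about 4 N hangs on the wrist). Back out forwards, rise, carry across.

To row units: -5.5 cm is -0.055, 2.8 cm is 0.028.

Call:
servo_tool --pt "-0.003 0 0 0" --pt "-0.008 0 0 0" --pt "-0.015 0.0005 0.001 0" --pt "-0.023 0.001 0.003 0" --pt "-0.031 0.001 0.006 0" --pt "-0.039 0.0015 0.01 0" --pt "-0.046 0.002 0.015 0" --pt "-0.051 0.002 0.02 0" --pt "-0.054 0.002 0.025 0" --pt "-0.055 0.002 0.028 0" --pt "-0.055 0.002 0.03 0" --pt "-0.055 0.002 0.03 0"

```text
time: 6.65
ee_pos: [0.405, -0.1494, 0.2678]
tcp_rot: [180.0, 0.0, 87.6]
wrist_force: [0.4, -1.0, -4.4]
opening: 0.0131
grasp_force: 59.8
```

To row units: 28.9 cm is 0.289, 28.6 cm is 0.286, 0.177 rad is 0.0282.

Call:
servo_tool --pt "0 0.004 0 0" --pt "0 0.012 0 0.0016" --pt "0 0.024 0 0.0032" --pt "0 0.04 0 0.0048" --pt "0.001 0.057 0 0.0064" --pt "0.003 0.075 0 0.008" --pt "0.005 0.093 0 0.0095" --pt "0.007 0.111 0 0.0111" --pt "0.009 0.129 0 0.0127" --pt "0.011 0.147 0 0.0143" --pt "0.013 0.165 0 0.0159" --pt "0.015 0.183 0 0.0175" --pt "0.017 0.201 0 0.0191" --pt "0.019 0.219 0 0.0207" --pt "0.021 0.237 0 0.0223" --pt "0.023 0.254 0 0.0239" --pt "0.025 0.27 0 0.0255" --pt "0.026 0.28 0 0.0271" --pt "0.027 0.286 0 0.0282" --pt "0.027 0.289 0 0.0282"

```text
time: 8.32
ee_pos: [0.4315, 0.1405, 0.267]
tcp_rot: [-180.0, 0.0, 97.8]
wrist_force: [0.5, -0.2, -4.4]
opening: 0.0127
grasp_force: 59.8
```

Call:
servo_tool --pt "0 0 0 0" --pt "0 0 0 0" --pt "0 0 0 0" --pt "0 0 0 0"

```text
time: 8.65
ee_pos: [0.4317, 0.1391, 0.2674]
tcp_rot: [180.0, 0.0, 97.7]
wrist_force: [0.4, 0.8, -3.8]
opening: 0.0129
grasp_force: 59.8
```

Run:
```python
from h import *
o=get_obs();im=camera("wrist")[...,::-1];cv2.imwrite("pics/w4.png",im);pickle.dump(o,open("w4.pkl","wb"));print(o['time'],o['ee_pos'],o['tcp_rot'],o['wrist_force'],o['torque'])
s=camera("side")[...,::-1];cv2.imwrite("pics/side4.png",s);c=camera("scene")[...,::-1];cv2.imwrite("pics/scene4.png",c)
A=cv2.resize(im[40:300,170:400],(440,500),interpolation=cv2.INTER_CUBIC);B=cv2.resize(s[150:250,220:310],(360,400),interpolation=cv2.INTER_CUBIC)
v=np.zeros((500,800,3),np.uint8);v[:,:440]=A;v[:400,440:]=B;cv2.imwrite("pics/v4.png",v)
```

```text
8.65 [0.43166407 0.13913487 0.26738519] [1.79992242e+02 4.57710378e-03 9.76802204e+01] [ 0.42278029  0.79511545 -3.79530815] [-0.01470948  0.02116647  0.04760626]
```

View pics/v4.png

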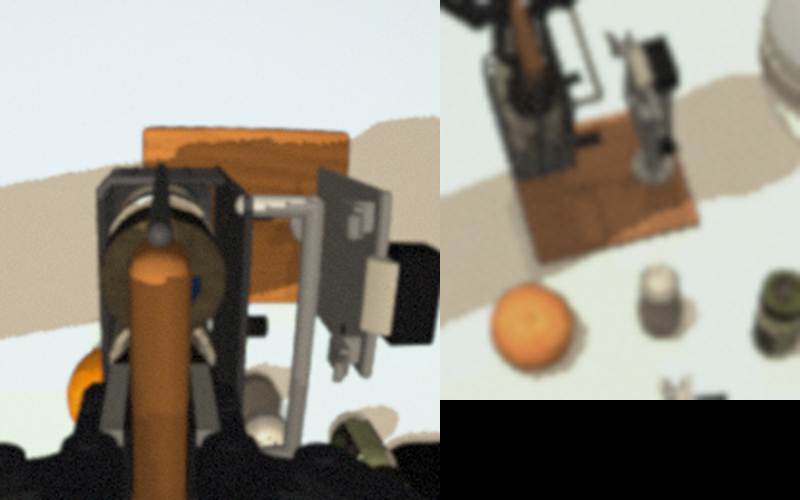

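The caddy is level with both jars in it, in front of stand_b with its bar well clear. In the wrist crop the bar runs from (316,205) to (292,450), stand_b's hooks and nose are to its right, and the counter items are unmoved. Locate the bar relative to the tool.

Run:
```python
from h import *
np.set_printoptions(precision=4,suppress=True)
o=pickle.load(open("w4.pkl","rb"));k=230/440
P=lambda x,y:(170+x*k-.2,40+y*k*260/500*500/440*440/ (230/440*500) if 0 else 40+y*260/500-.2)
zb=o['ee_pos'][2]-.1327+.1
psi=np.radians(o['tcp_rot'][2]-90);ex=np.array([np.cos(psi),np.sin(psi)]);ey=np.array([-ex[1],ex[0]])
for n,p in [("top lug inner",(300,215)),("bot lug inner",(287,446)),("bar axis hi",(311,230)),("bar axis lo",(296,420)),("bar axis mid",(304,325))]:
    w=wz(o,P(*p),zb+.003);d=w[:2]-o['ee_pos'][:2];print(n,w,"caddy frame",d@ex*1e3,d@ey*1e3)
for n,p,z in [("noseTL",(367,260),.183),("noseBL",(362,330),.183),("noseBR",(390,336),.188),("noseTR",(398,262),.188),("hBR",(440,344),.190)]: print(n,wz(o,P(*p),z))
```

```text
top lug inner [0.4687 0.1903 0.2377] caddy frame 43.51460369317578 45.7656447650164
bot lug inner [0.4826 0.1074 0.2377] caddy frame 46.19534209088005 -38.2400349916456
bar axis hi [0.4732 0.1862 0.2377] caddy frame 47.41066237479374 41.05608719421903
bar axis lo [0.4832 0.1186 0.2377] caddy frame 48.35644249959937 -27.2094817897666
bar axis mid [0.4776 0.1546 0.2377] caddy frame 47.55410767217053 9.14631454656639
noseTL [0.5177 0.1679 0.183 ]
noseBL [0.5234 0.1361 0.183 ]
noseBR [0.5356 0.1366 0.188 ]
noseTR [0.5302 0.1702 0.188 ]
hBR [0.5616 0.1363 0.19  ]
```

Run:
```python
import cv2
im=cv2.imread("pics/w4.png")[130:285,285:385]
im=cv2.convertScaleAbs(im,alpha=1.3,beta=10)
cv2.imwrite("pics/v5.png",cv2.resize(im,None,fx=3.8,fy=3.8,interpolation=cv2.INTER_CUBIC))
```

```text
(no output)
```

View pics/v5.png

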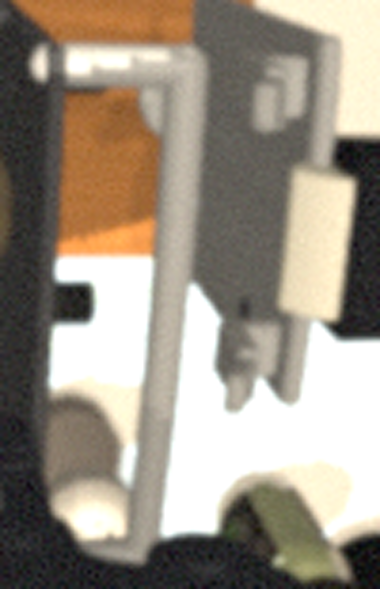

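The zoom shows the bar with its top lug's inner edge at (160,86), its lower lug's inner edge near (125,540), and the nose corners at (293,168), (280,312), (342,320) and (357,178).

Run:
```python
from h import *
np.set_printoptions(precision=4,suppress=True)
o=pickle.load(open("w4.pkl","rb"))
P=lambda x,y:(285+x/3.8-.4,130+y/3.8-.4)
zb=o['ee_pos'][2]-.1327+.1
psi=np.radians(7.8);ex=np.array([np.cos(psi),np.sin(psi)]);ey=np.array([-ex[1],ex[0]])
for n,p,z in [("top inner",(162,86),zb+.0035),("bot in, low",(125,538),zb-.0035),("bot in, hi",(125,547),zb+.0035),("axis hi",(181,150),zb+.0035),("axis lo",(152,450),zb+.0035),
 ("noseTL",(293,168),.1835),("noseBL",(280,312),.1835),("noseBR",(342,320),.188),("noseTR",(357,178),.188)]:
    w=wz(o,P(*p),z);d=w[:2]-o['ee_pos'][:2];print(n,w,d@ex*1e3,d@ey*1e3)
# side view: foot-to-grip relation check
```

```text
top inner [0.469  0.1901 0.2382] 43.883873670003865 45.38918480899528
bot in, low [0.483  0.1036 0.2312] 46.076547270531705 -42.13632133268831
bot in, hi [0.4811 0.1061 0.2382] 44.46004303692667 -39.47133349011786
axis hi [0.4741 0.1803 0.2382] 47.669377030266375 35.06230632360744
axis lo [0.4812 0.1267 0.2382] 47.36687713352441 -19.00297030311567
noseTL [0.5173 0.169  0.1835] 88.87792364079027 17.997305734836793
noseBL [0.5226 0.136  0.1835] 89.61657555681967 -15.48550360180834
noseBR [0.5363 0.1374 0.188 ] 103.38602130279153 -15.932389374736657
noseTR [0.5309 0.17   0.188 ] 102.53889487391905 17.113539205909202
```

Bar to seat: about 40.5 mm along stand_b's x and -1 mm sideways. Go in from the front above the prong tips.

To row units: 4.05 cm is 0.0405, -2.7 cm is -0.027.

Call:
servo_tool --pt "0 0 -0.005 0" --pt "0 0 -0.012 0" --pt "0 0 -0.02 0" --pt "0 0 -0.025 0" --pt "0 0 -0.027 0" --pt "0.004 0.0005 -0.027 0" --pt "0.01 0.001 -0.027 0" --pt "0.018 0.002 -0.027 0" --pt "0.026 0.003 -0.027 0" --pt "0.032 0.0035 -0.027 0" --pt "0.037 0.004 -0.027 0" --pt "0.04 0.0045 -0.027 0" --pt "0.0405 0.0045 -0.027 0" --pt "0.0405 0.0045 -0.027 0" --pt "0.0405 0.0045 -0.027 0" --pt "0.0405 0.0045 -0.027 0"

```text
time: 10.13
ee_pos: [0.472, 0.1442, 0.2404]
tcp_rot: [180.0, -0.0, 97.7]
wrist_force: [-0.2, -0.1, -3.9]
opening: 0.0131
grasp_force: 59.9
```

Run:
```python
from h import *
o=get_obs();im=camera("wrist")[...,::-1];cv2.imwrite("pics/w6.png",im);pickle.dump(o,open("w6.pkl","wb"));print(o['time'],o['ee_pos'],o['tcp_rot'],o['wrist_force'])
v=cv2.convertScaleAbs(im[130:285,285:385],alpha=1.3,beta=10)
cv2.imwrite("pics/v6.png",cv2.resize(v,None,fx=3.8,fy=3.8,interpolation=cv2.INTER_CUBIC))
```

```text
10.1333 [0.47197497 0.14418325 0.2403906 ] [ 1.79994784e+02 -2.49159750e-03  9.77395308e+01] [-0.22120799 -0.05328267 -3.93218004]
```

View pics/v6.png

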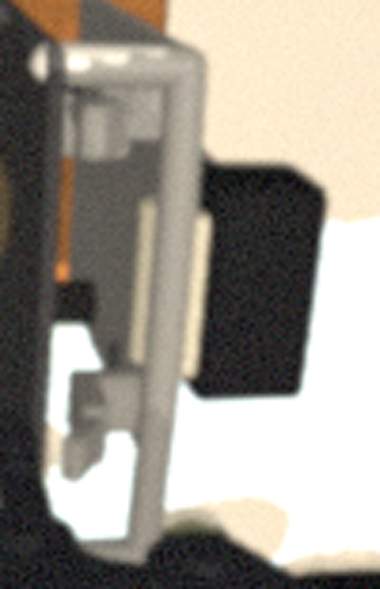

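The view shows the bar above the jaws, over the nose (left edge (140,197)-(130,375)), with both hooks between the lugs. Check the centring numerically.

Run:
```python
from h import *
o=pickle.load(open("w6.pkl","rb"));np.set_printoptions(precision=4,suppress=True)
P=lambda x,y:(285+x/3.8-.4,130+y/3.8-.4)
zb=o['ee_pos'][2]-.1327+.1
psi=np.radians(7.75);ex=np.array([np.cos(psi),np.sin(psi)]);ey=np.array([-ex[1],ex[0]])
for n,p,z in [("top inner",(162,86),zb+.0035),("axis mid",(170,300),zb+.0035),("noseTL",(140,197),.1835),("noseBL",(130,376),.1835),("noseTR",(211,212),.188),("noseBR",(196,378),.188),("hTR",(325,190),.19),("hBR",(300,395),.19),("hookbot prong tip end",(75,478),.192)]:
    w=wz(o,P(*p),z);d=w[:2]-o['ee_pos'][:2];print(n,w,d@ex*1e3,d@ey*1e3)
```

```text
top inner [0.5092 0.1951 0.2112] 43.79685621618175 45.47607757381606
axis mid [0.5181 0.1601 0.2112] 47.81393365655822 9.506230819132263
noseTL [0.517  0.1698 0.1835] 48.060977572925665 19.290026248782628
noseBL [0.5228 0.1335 0.1835] 48.93959726161348 -17.47038499431951
noseTR [0.5299 0.17   0.188 ] 60.84437555448756 17.765912312713372
noseBR [0.5348 0.1365 0.188 ] 61.256170299232515 -16.091541105702134
hTR [0.5508 0.1778 0.19  ] 82.59944572030331 22.729117002571268
hBR [0.557 0.136 0.19 ] 83.11285047329129 -19.597464171306754
hookbot prong tip end [0.5142 0.1141 0.192 ] 37.794222298788 -35.50507235445106
```

Centred within about 1 mm. Descend until close to the nose, then feel.

To row units: -2 cm is -0.02, -1.5 cm is -0.015.

Call:
servo_tool --pt "0 -0.0005 -0.003 0" --pt "0 -0.0005 -0.007 0" --pt "0 -0.0005 -0.011 0" --pt "0 -0.0005 -0.015 0" --pt "0 -0.0005 -0.018 0" --pt "0 -0.0005 -0.02 0" --pt "0 -0.0005 -0.02 0" --pt "0 -0.0005 -0.02 0" --pt "0 -0.0005 -0.02 0"

```text
time: 10.93
ee_pos: [0.4719, 0.1437, 0.2204]
tcp_rot: [-180.0, -0.0, 97.7]
wrist_force: [-3.5, -0.4, -1.4]
opening: 0.0131
grasp_force: 60.2
```

To row units: -0.4 cm is -0.004, -0.3 cm is -0.003.

Call:
servo_tool --pt "0 0 -0.001 0" --pt "0 0 -0.002 0" --pt "0 0 -0.003 0" --pt "0 0 -0.004 0" --pt "0 0 -0.004 0" --pt "0 0 -0.004 0"

```text
time: 11.43
ee_pos: [0.472, 0.1437, 0.2158]
tcp_rot: [-180.0, 0.0, 97.7]
wrist_force: [-4.5, -0.2, -4.3]
opening: 0.0131
grasp_force: 59.7
```

Call:
servo_tool --pt "0 0 -0.001 0" --pt "0 0 -0.002 0" --pt "0 0 -0.002 0"

```text
time: 11.68
ee_pos: [0.4721, 0.1437, 0.2139]
tcp_rot: [-180.0, 0.0, 97.7]
wrist_force: [-2.8, -0.9, -6.1]
opening: 0.0128
grasp_force: 59.6
```

To row units: -0.2 cm is -0.002, -0.1 cm is -0.001.

Call:
servo_tool --pt "0 0 -0.001 0" --pt "0 0 -0.002 0" --pt "0 0 -0.002 0"

```text
time: 11.93
ee_pos: [0.4721, 0.1437, 0.2118]
tcp_rot: [-180.0, 0.0, 97.7]
wrist_force: [-1.4, 0.1, -7.6]
opening: 0.0133
grasp_force: 59.4
```

The bar is now below the nose's edge, which pulls it down. Creep to the floor.

Call:
servo_tool --pt "0 0 -0.001 0" --pt "0 0 -0.0015 0" --pt "0 0 -0.0015 0"

```text
time: 12.18
ee_pos: [0.4722, 0.1437, 0.2106]
tcp_rot: [-180.0, 0.0, 97.7]
wrist_force: [-2.9, -0.3, -7.9]
opening: 0.0129
grasp_force: 59.5
```

Call:
servo_tool --pt "0 0 -0.001 0" --pt "0 0 -0.0015 0" --pt "0 0 -0.0015 0"

```text
time: 12.43
ee_pos: [0.4725, 0.1438, 0.2095]
tcp_rot: [179.9, -0.0, 97.7]
wrist_force: [-0.5, -0.7, -4.6]
opening: 0.013
grasp_force: 59.8
```

To row units: -0.1 cm is -0.001.

Call:
servo_tool --pt "0 0 -0.001 0" --pt "0 0 -0.001 0" --pt "0 0 -0.001 0"

```text
time: 12.68
ee_pos: [0.4725, 0.1437, 0.2091]
tcp_rot: [179.9, -0.0, 97.7]
wrist_force: [-1.9, -0.8, 2.8]
opening: 0.013
grasp_force: 61.0
```

Call:
servo_tool --pt "0 0 -0.001 0" --pt "0 0 -0.001 0" --pt "0 0 -0.001 0"

```text
time: 12.93
ee_pos: [0.4725, 0.1437, 0.209]
tcp_rot: [179.8, -0.0, 97.7]
wrist_force: [-3.7, -1.0, 9.7]
opening: 0.0129
grasp_force: 61.9
```

Rigid floor at TCP z 0.209 (bar ≈0.176). The bar is home. Relax the press, let go, rise.

To row units: 0.15 cm is 0.0015, 0.1 cm is 0.001.

Call:
servo_tool --pt "0 0 0.001 0" --pt "0 0 0.0015 0" --pt "0 0 0.0015 0"

```text
time: 13.18
ee_pos: [0.4725, 0.1437, 0.2091]
tcp_rot: [179.9, -0.0, 97.7]
wrist_force: [-1.5, 0.0, 3.4]
opening: 0.0133
grasp_force: 61.1
```

Call:
servo_tool --pt "0 0 0 0" --pt "0 0 0 0" --pt "0 0 0 0" --pt "0 0 0 0" --pt "0 0 0 0" --pt "0 0 0 0" --pt "0 0 0 0" --pt "0 0 0 0" --pt "0 0 0 0" --pt "0 0 0 0" --claw 0

```text
time: 14.02
ee_pos: [0.4722, 0.1437, 0.2088]
tcp_rot: [180.0, -0.0, 97.7]
wrist_force: [-0.1, -1.4, 0.1]
opening: 0.0854
grasp_force: 0.0
```

To row units: 13 cm is 0.13, 12 cm is 0.12.

Call:
servo_tool --pt "0 0 0.005 0" --pt "0 0 0.015 0" --pt "0 0 0.03 0" --pt "0 0 0.05 0" --pt "0 0 0.07 0" --pt "0 0 0.09 0" --pt "0 0 0.11 0" --pt "-0.02 0 0.12 0" --pt "-0.04 0.03 0.13 0" --pt "-0.06 0.06 0.13 0" --pt "-0.07 0.09 0.13 0" --pt "-0.08 0.12 0.13 0" --pt "-0.08 0.12 0.13 0" --pt "-0.08 0.12 0.13 0"

```text
time: 15.18
ee_pos: [0.3916, 0.2648, 0.3395]
tcp_rot: [180.0, -0.0, 97.9]
wrist_force: [-0.3, -0.8, -0.0]
opening: 0.0855
grasp_force: 0.0
```

Run:
```python
from h import *
o=get_obs();im=camera("wrist")[...,::-1];s=camera("side")[...,::-1];c=camera("scene")[...,::-1]
print(o['time'],o['ee_pos'],o['wrist_force'],o['opening'])
v=np.zeros((600,800,3),np.uint8);v[:300,:400]=cv2.resize(im,(400,300));v[:300,400:]=cv2.resize(c[150:285,210:390],(400,300))
v[300:,:400]=cv2.resize(s[120:300,200:320],(400,600))[:300];v[300:,400:]=cv2.resize(im[100:384,190:400],(400,540))[:300]
cv2.imwrite("pics/v7.png",v)
```

```text
15.1833 [0.39155568 0.26481974 0.33948418] [-0.25274877 -0.83576892 -0.02251527] 0.08548361493136374
```

View pics/v7.png

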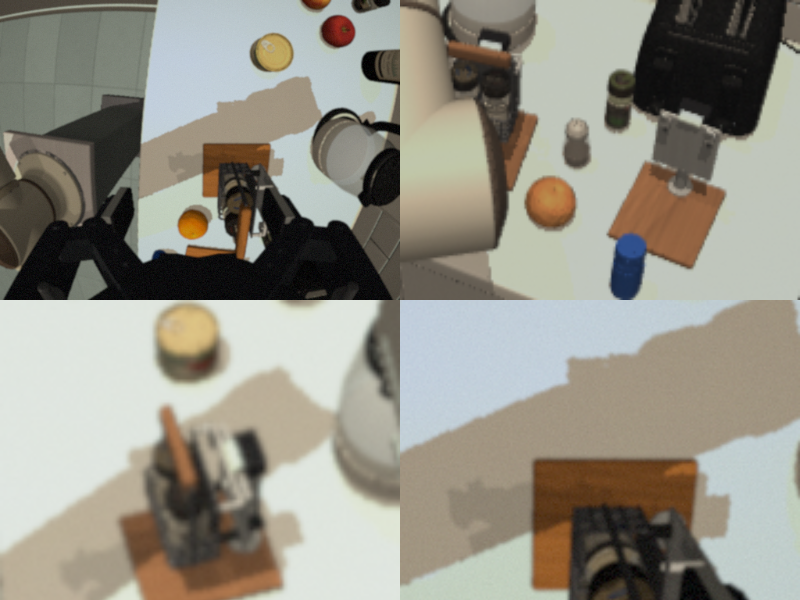

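The caddy hangs on stand_b with both jars in it, stand_a is empty and the counter items are where they were. The felt heights match the description: first contact more than 11 mm above the floor, edge at 7 mm, then a rigid floor. Handing in.

```bash
python3 -c "
from workcell import *
print(job_done())"
```

```text
the job is handed in; nothing more can be done
None
```

The caddy was unclipped from stand_a, carried across level with both jars, and pressed onto stand_b's hooks past the catch; I let go and handed in at about 15 s of the 64 s, but the hand-in returned no verdict and I judged the seating by felt heights and pictures, not by reading the catch joint.

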